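# Push the yellow flower puck out of its mould

### The arm

A 7-joint arm with a two-finger parallel gripper is mounted at the origin on the work surface. World frame = base frame: x ahead of the robot, y to its left, z up, the work surface at z = 0. Lengths are in m, angles in rad, forces in N, time in s.
With the tool pointing down it reaches from about 0.4 to 0.85 m from the base axis. Payload 10.4 kg.
Tool frame: the origin (TCP) lies midway between the tips of the shut fingers; the grasp point (between the pads) lies 19 mm behind it; z points along the fingers, y is the line along which they close (so a half turn about z gives the same grasp; the last joint's range is limited). The gripper opens to 87 mm and grips with 3 to 60 N. Pads are 19 mm wide; open, the fingers measure 117 mm over their backs; the gripper's body (75 mm by 190 mm) begins 51 mm behind the grasp point.
Start: joints at [1.132, 0.332, -0.065, 1.46, 0.022, 1.35, -0.088], TCP at [0.252, -0.572, 0.223] pointing down, gripper open.
Joint ranges: [-2.6, 2.6], [-0.5, 2.12], [-1.47, 1.34], [0.16, 2.42], [-1.27, 4.41], [0.06, 2.06], [-2.6, 2.6]. Speed limits (rad/s): [2.22, 2.22, 2.79, 2.79, 3.14, 3.14, 3.14].

### API

Orientations are given as a unit quaternion [x, y, z, w].
In Python, from bench import r gives the robot as it stands.
- The arm moves only by the tool arm_command, never from a script. Its arguments are lists of equal length, an entry for each row: "xyz": the shift along the world's x, y, z in m, a list of three; "rot": the turn, a rotation vector about the world's x, y, z in rad, a list of three. In form: {"xyz": [[tx, ty, tz], ...], "rot": [[ax, ay, az], ...]}. A call has 1 to 20 rows; each row is the pose to reach, as a shift and turn from the pose commanded when the call began; what a row does not reach only later rows make up. A row lasts 1/12 s, in which the tool goes at most 41.7 mm and 7.16 degrees, less where a joint would pass 70% of its speed; a pose out of reach is approached as far as the arm can. A call with a gripper value outside its range is refused whole. "grip" is the opening, from 0 (shut) to 1 (fully open), set as the call begins (left out, the last holds). The fingers move at their own pace and stop on an object; "squeeze" is the grip in N (left out, the last holds). Time passes only in rows, so rows that repeat a pose let the fingers close. It gives the time, the measured TCP pose, the force, the opening and the grip force at its end, in the units of the state.
- r.read_state(): the state, without advancing time (a new reading comes with each control period).
- r.camera(name): name is "side" or "top"; returns the picture (384x512x3 uint8, red, green, blue); there is no depth.
- r.camera_model(name): a dict with "fx", "fy", "cx", "cy" (pixels), "k1" (the pictures are not rectified: a ray, as slopes to the right and down, at radius r is drawn at 1 + k1 r^2 times it, then the intrinsics apply), "T" (4x4, takes a point from camera to world coordinates). Camera axes: x right, y up, looking along -z (the intrinsics and any distortion apply to the point x, -y, -z); pixel columns grow to the right and rows downward; lengths in m; the calibration is good to about 2 mm. A picture is of the moment at which its call begins. camera_model takes no time and is no camera call.
- r.close_job(): hands the job in; it is judged then, once.
Trained networks look in the newest picture that a camera, given by its name, has taken for a name from the list of things; names that differ only in an ending like _2 or _b are one class to them, and where a whole thing is asked for, a point or a joint stands for the part that bears it (a point fixed in the world has none). Each returns a list of dicts, best first, with "conf" (0 to 1); they miss things now and then, are a little off and sometimes report something else, mostly with a low value. They report only what shows in the picture. A call takes as long as a camera call. They do not tell look-alikes from the thing itself.
- r.look_for(label, camera): "at" ([x, y, z] in m, in the coordinates of the camera as it stood for that picture, good to about 4 mm: the middle of the surface that is visible of it).
- r.spot_point(label, camera): "at" ([x, y, z] in m, in the coordinates of the camera as it stood for that picture, good to about 4 mm: a listed point, or the origin of a listed thing).
The state is a dict: "time": time; "joint_positions": joint angles; "joint_vel": joint speeds; "joint_torque": joint torques, N m; "ee_pos": TCP position; "eef_rot": TCP orientation; "ft_force": force on the tool from outside, world axes, zero at the start; "torque": the same for the moment, N m; "width": finger opening in m; "grip_force": force on a finger pad.
Only numpy, scipy, OpenCV 4.12 (cv2) and the standard library are available. Lean on these libraries where they do the work, as an engineer would, in place of code of your own. Each camera call takes 0.05 s, during which the arm holds its last target. There are 200 camera calls.

### The job

Take the blue-handled ejector rod, put it down through the hole in the top of the mould that holds the yellow flower puck, and press it fully home so that the yellow puck is driven out and drops into the mould's tray below. Leave the rod standing upright in that hole, do not touch the yellow puck with the gripper, and leave the pink puck seated in its own mould.

Things in the scene. Friction and masses are not known exactly. Their poses are not given: they have to be found in the camera images.
- rod_blue_grip (a point): Mid-height centre of the ejector rod's blue handle (28 mm wide, 50 high); z up along the rod. Loose rod, 0.15 kg, upright in a wooden rest 70 mm square, 50 high. Flange 52 mm wide, 6 thick, underside 31 mm below this point; steel shaft under it 16 mm wide, 45 long, tip 76 mm below this point. A similar red-handled rod (34 mm shaft) is too thick for the moulds.
- mould_yellow_mouth (a point): Mouth centre of the 28 mm upright hole (5 mm chamfer) in the flat top, 110 mm high, of the fixed wooden mould with yellow flowers on its top: 120 mm square, open front and back, low-rimmed tray below (floor at 12 mm). The hole is 14 mm deep, then a 47 mm seat where 3 sprung balls hold the puck: 5 to 15 N drives it out, free after about 12 mm. Rod fully home: flange flat on top. z up.
- puck_yellow: Yellow flower puck, hard round disc 44 mm wide, 20 mm thick, tapered towards its lower face, 0.04 kg, loose but seated under the hole in its mould; its top, seen through the hole, is about 15 mm below the mouth. Origin at its centre, z along its axis.
- puck_pink: Identical puck in pink, seated in an identical mould with pink flowers on its top; it stays there. Origin at its centre, z along its axis.
There are look-alikes about, which are no part of the job. What is shaped like the part that bears rod_blue_grip but turquoise is not meant.

How it is judged:
At the end, for the whole second after the job is handed in: Yellow puck still in its mould's tray (centre under 45 mm above the table, within 60 mm of the hole's axis); blue rod in that hole within 10 degrees of upright, handle within 15 mm of the hole's axis, flange within 10 mm of the top; pink puck within 10 mm of its start (height (world z) of puck_yellow below 0.045 m and horizontal distance between puck_yellow and mould_yellow_mouth below 0.06 m and linear speed of puck_yellow below 0.02 m/s and horizontal distance between rod_blue_grip and mould_yellow_mouth below 0.015 m and z of rod_blue_grip in the frame of mould_yellow_mouth below 0.041 m and angle between rod_blue_grip's own z axis and vertical below 0.175 rad and distance of puck_pink from where it was at the start of the episode below 0.01 m); the robot touches nothing.
It fails at once if the gripper touches the yellow puck (contact force between the fingers and puck_yellow above 0.5 N).
It fails at once if the pink puck is driven from its seat (distance of puck_pink from where it was at the start of the episode above 0.015 m).
It also fails if it takes over 38 s, if anything falls off the work surface, if the arm or the gripper's body presses on something with over 40 N, if the wrist force passes 120 N, or if a joint passes its speed limit or range.

## Working session

There is one attempt and no reset: what is moved stays moved. The work goes in short steps, Python scripts to look and compute and a tool call to move; the robot and the scene stay as the last step left them, time stands still between calls to the robot, and variables do not carry over. Pictures are saved under pics/ and viewed, at most 10 in all, crops included, and the job is handed in when it is done.

Besides the shell and the picture viewer there is one more tool, called after "Request:" as a command line: name --argument value ..., lists and objects as JSON in quotes. arm_command: Moves the arm, as the interface text tells. Its arguments: {"type":"object","properties":{"xyz":{"type":"array"},"rot":{"type":"array"},"grip":{"type":"number"},"squeeze":{"type":"number"}},"required":["xyz","rot"]}

```bash
mkdir -p pics
cat > h.py <<'E'
from bench import r
import numpy as np, cv2
def w(cam,p):
    T=np.array(r.camera_model(cam)["T"]); return (T@np.r_[p,1])[:3]
def px(cam,P):
    m=r.camera_model(cam); c=np.linalg.inv(np.array(m["T"]))@np.r_[P,1]
    s=np.array([c[0],-c[1]])/-c[2]; s=s*(1+m["k1"]*(s@s)); return np.round([m["fx"]*s[0]+m["cx"],m["fy"]*s[1]+m["cy"]],1)
def ray(cam,u,v,z):
    m=r.camera_model(cam); d=np.array([(u-m["cx"])/m["fx"],(v-m["cy"])/m["fy"]]); s=d.copy()
    for _ in range(20): s=d/(1+m["k1"]*(s@s))
    T=np.array(m["T"]); D=T[:3,:3]@np.array([s[0],-s[1],-1]); o=T[:3,3]; return o+D*(z-o[2])/D[2]
def save(cam,name,img=None):
    i=r.camera(cam); cv2.imwrite(f"pics/{name}.png",i[:,:,::-1]); return i
E
python3 - <<'E'
from h import *
a=save("top","t0");b=save("side","s0")
cv2.imwrite("pics/both.png",cv2.resize(np.vstack([a]),(800,600))[:,:,::-1])
np.set_printoptions(precision=3,suppress=True)
for cam in("top","side"):
    print(cam,np.array(r.camera_model(cam)["T"]))
    for l in("rod_blue_grip","mould_yellow_mouth","puck_yellow","puck_pink"):
        for d in r.spot_point(l,cam): P=w(cam,d["at"]);print(cam,l,round(d["conf"],2),P,px(cam,P))
s=r.read_state();print(s["ee_pos"],s["eef_rot"],s["time"],s["width"])
E
```

```text
top [[ 0.116  0.973 -0.202  0.351]
 [-0.993  0.114 -0.018 -0.015]
 [ 0.006  0.203  0.979  0.906]
 [ 0.     0.     0.     1.   ]]
top rod_blue_grip 0.88 [ 0.457 -0.366  0.081] [407.6 238.9]
top rod_blue_grip 0.75 [ 0.454 -0.26   0.079] [362.9 235.1]
top mould_yellow_mouth 0.95 [ 0.562 -0.1    0.112] [302.1 180.4]
top puck_yellow 0.58 [ 0.557 -0.097  0.086] [299.3 184.6]
top puck_pink 0.41 [0.523 0.125 0.083] [206.9 188.1]
side [[-0.964  0.196 -0.178  0.364]
 [-0.264 -0.737  0.622  0.501]
 [-0.009  0.647  0.763  0.768]
 [ 0.     0.     0.     1.   ]]
side rod_blue_grip 0.84 [ 0.456 -0.361  0.082] [306.9 121.3]
side rod_blue_grip 0.61 [ 0.459 -0.259  0.078] [299.2 145. ]
side mould_yellow_mouth 0.82 [ 0.558 -0.101  0.117] [248.2 168.6]
side puck_yellow 0.62 [ 0.557 -0.097  0.085] [248.2 178.6]
side puck_pink 0.66 [0.526 0.124 0.084] [233.4 255.7]
[ 0.252 -0.572  0.223] [ 0.978  0.206 -0.    -0.   ] 0.5 0.08699615318476071
```

View pics/both.png

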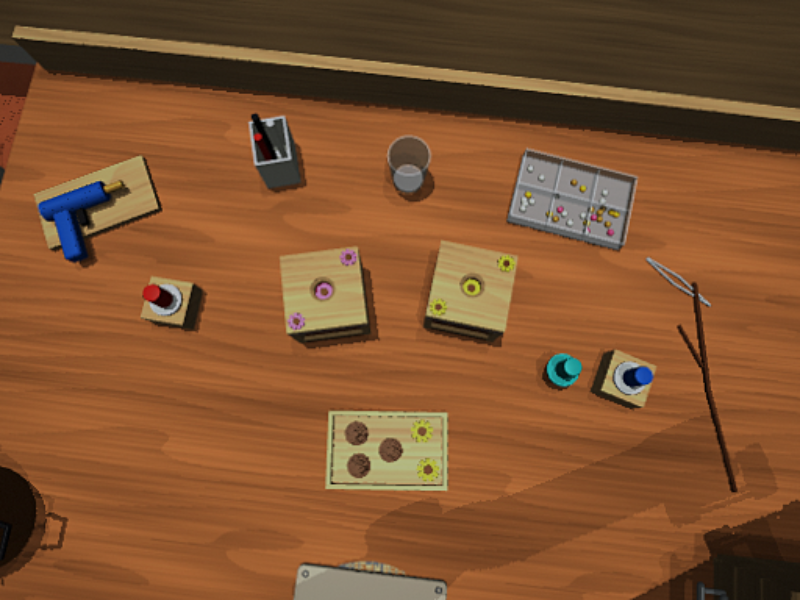

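View pics/s0.png

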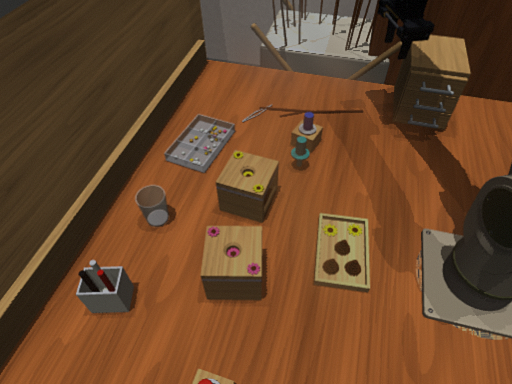

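Top view (800×600): the blue rod is in its wooden rest at (640,376), with a bare turquoise look-alike at (565,370) and the red rod at (158,295). The yellow mould is at (471,287) and the pink mould at (323,291). I choose the blue-handled rod in the wooden rest. The crop will check this choice.

Run:
```python
from h import *
np.set_printoptions(precision=4,suppress=True)
a=cv2.imread("pics/t0.png")
c=a[140:270,270:440]; cv2.imwrite("pics/crop.png",cv2.resize(c,None,fx=4.6,fy=4.6,interpolation=cv2.INTER_CUBIC))
for cam,f,hint in(("top","t0",(407,239)),("side","s0",(307,121))):
    i=cv2.imread(f"pics/{f}.png"); h=cv2.cvtColor(i,cv2.COLOR_BGR2HSV)
    m=cv2.inRange(h,(108,110,40),(130,255,255))
    n,l,s,ce=cv2.connectedComponentsWithStats(m)
    for k in range(1,n):
        if np.hypot(*(ce[k]-hint))<25 and s[k,4]>15: print(cam,s[k],ce[k],ray(cam,*ce[k],.081))
for P in([.4565,-.3635,.081],[.4565,-.3635,.106],[.56,-.1,.11]): print(P,px("top",P),px("side",P))
```

```text
top [404 235  14  12 113] [411.1858 239.9381] [ 0.4552 -0.3743  0.081 ]
side [305 112   8   6  37] [308.8378 114.5676] [ 0.4564 -0.3945  0.081 ]
[0.4565, -0.3635, 0.081] [406.7 238.9] [306.9 121. ]
[0.4565, -0.3635, 0.106] [411.3 238. ] [307.7 114. ]
[0.56, -0.1, 0.11] [302.  181.3] [247.2 170.6]
```

View pics/crop.png

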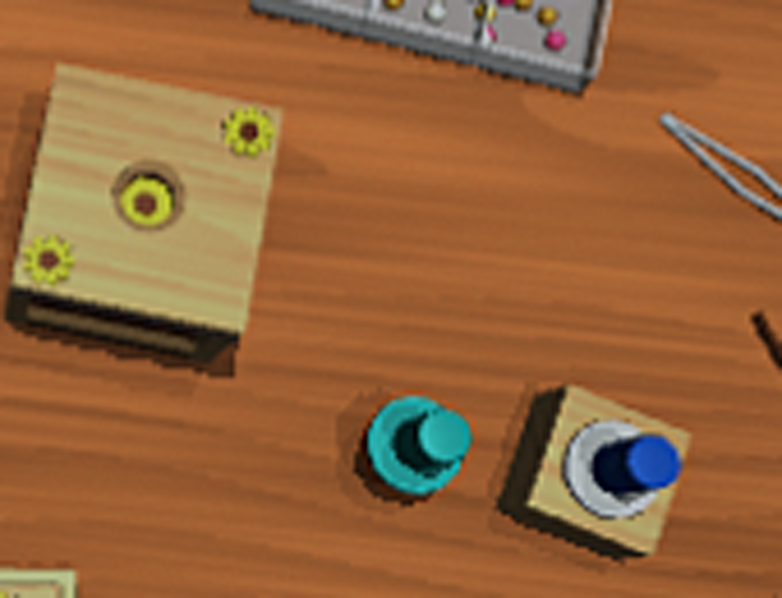

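The crop confirms it: the glossy blue handle on a grey flange in the wooden rest has its top at crop (653,461). The yellow mould's hole is centred at crop (148,195).

Run:
```python
from h import *
np.set_printoptions(precision=4,suppress=True)
f=lambda x,y:((x+.5)/4.6-.5+270,(y+.5)/4.6-.5+140)
print("rod top",ray("top",*f(653,461),.106),"flange",ray("top",*f(613,469),.056),"hole",ray("top",*f(148,195),.11),"corners",ray("top",*f(148.75,198.75),.11))
a=cv2.imread("pics/s0.png");cv2.imwrite("pics/crop2.png",cv2.resize(a[100:220,210:340],None,fx=5,fy=5,interpolation=cv2.INTER_CUBIC))
```

```text
rod top [ 0.4524 -0.3643  0.106 ] flange [ 0.452  -0.3649  0.056 ] hole [ 0.5582 -0.0997  0.11  ] corners [ 0.5563 -0.1003  0.11  ]
```

View pics/crop2.png

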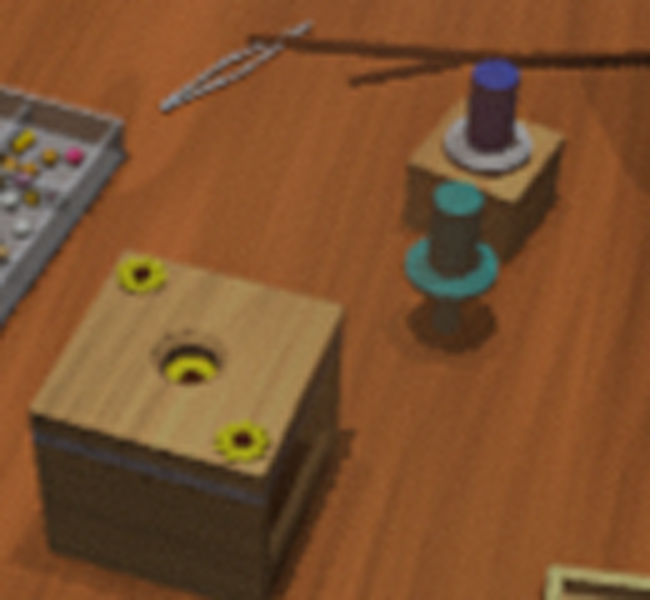

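Request:
arm_command --xyz '[[0.01, 0.01, 0], [0.03, 0.03, 0], [0.055, 0.055, 0], [0.08, 0.083, 0], [0.105, 0.108, 0], [0.13, 0.134, 0], [0.155, 0.16, 0], [0.175, 0.18, 0], [0.19, 0.196, 0], [0.199, 0.205, 0], [0.2015, 0.208, 0], [0.2015, 0.208, -0.01], [0.2015, 0.208, -0.02], [0.2015, 0.208, -0.02], [0.2015, 0.208, -0.02], [0.2015, 0.208, -0.02]]' --rot '[[0, 0, 0.08], [0, 0, 0.17], [0, 0, 0.27], [0, 0, 0.37], [0, 0, 0.47], [0, 0, 0.57], [0, 0, 0.67], [0, 0, 0.77], [0, 0, 0.87], [0, 0, 0.95], [0, 0, 1.0], [0, 0, 1.0], [0, 0, 1.0], [0, 0, 1.0], [0, 0, 1.0], [0, 0, 1.0]]' --grip 1

```text
time: 1.83
ee_pos: [0.4534, -0.3643, 0.2024]
eef_rot: [0.76, 0.65, -0.0, -0.0]
ft_force: [-0.5, -1.2, 0.4]
width: 0.0869
grip_force: 0.0
```

Request:
arm_command --xyz '[[0, 0, -0.015], [0, 0, -0.035], [0, 0, -0.055], [0, 0, -0.075], [0, 0, -0.095], [0, 0, -0.11], [0, 0, -0.122], [0, 0, -0.13], [0, 0, -0.135], [0, 0, -0.135], [0, 0, -0.135]]' --rot '[[0, 0, 0], [0, 0, 0], [0, 0, 0], [0, 0, 0], [0, 0, 0], [0, 0, 0], [0, 0, 0], [0, 0, 0], [0, 0, 0], [0, 0, 0], [0, 0, 0]]'

```text
time: 2.75
ee_pos: [0.4543, -0.364, 0.0682]
eef_rot: [0.76, 0.65, 0.0, 0.0]
ft_force: [-0.7, -0.9, -0.3]
width: 0.0873
grip_force: 0.0
```

Request:
arm_command --xyz '[[0, 0, 0], [0, 0, 0], [0, 0, 0], [0, 0, 0], [0, 0, 0], [0, 0, 0], [0, 0, 0], [0, 0, 0]]' --rot '[[0, 0, 0], [0, 0, 0], [0, 0, 0], [0, 0, 0], [0, 0, 0], [0, 0, 0], [0, 0, 0], [0, 0, 0]]' --grip 0 --squeeze 40

```text
time: 3.42
ee_pos: [0.454, -0.3638, 0.0676]
eef_rot: [0.76, 0.65, 0.0, 0.0]
ft_force: [0.1, 0.1, -0.1]
width: 0.0419
grip_force: 0.0
```

Request:
arm_command --xyz '[[0, 0, 0], [0, 0, 0], [0, 0, 0], [0, 0, 0], [0, 0, 0], [0, 0, 0]]' --rot '[[0, 0, 0], [0, 0, 0], [0, 0, 0], [0, 0, 0], [0, 0, 0], [0, 0, 0]]'

```text
time: 3.92
ee_pos: [0.454, -0.3638, 0.0676]
eef_rot: [0.76, 0.65, 0.0, 0.0]
ft_force: [0.1, -0.1, 0.1]
width: 0.0271
grip_force: 40.0
```

Request:
arm_command --xyz '[[0, 0, 0.006], [0, 0, 0.02], [0, 0, 0.038], [0, 0, 0.058], [0, 0, 0.078], [0, 0, 0.098], [0, 0, 0.118], [0, 0, 0.134], [0, 0, 0.145], [0, 0, 0.15], [0, 0, 0.15], [0, 0, 0.15]]' --rot '[[0, 0, 0], [0, 0, 0], [0, 0, 0], [0, 0, 0], [0, 0, 0], [0, 0, 0], [0, 0, 0], [0, 0, 0], [0, 0, 0], [0, 0, 0], [0, 0, 0], [0, 0, 0]]'

```text
time: 4.92
ee_pos: [0.4537, -0.3636, 0.2168]
eef_rot: [0.76, 0.65, -0.0, -0.0]
ft_force: [-0.6, 0.3, -2.1]
width: 0.0271
grip_force: 40.0
```

Request:
arm_command --xyz '[[0.003, 0.008, 0], [0.011, 0.028, 0], [0.021, 0.053, 0], [0.032, 0.08, 0], [0.043, 0.108, 0], [0.054, 0.136, 0], [0.065, 0.164, 0], [0.076, 0.192, 0], [0.086, 0.217, 0], [0.095, 0.24, 0], [0.101, 0.255, 0], [0.104, 0.262, 0], [0.105, 0.264, 0], [0.105, 0.264, 0], [0.105, 0.264, 0], [0.105, 0.264, 0]]' --rot '[[0, 0, 0], [0, 0, 0], [0, 0, 0], [0, 0, 0], [0, 0, 0], [0, 0, 0], [0, 0, 0], [0, 0, 0], [0, 0, 0], [0, 0, 0], [0, 0, 0], [0, 0, 0], [0, 0, 0], [0, 0, 0], [0, 0, 0], [0, 0, 0]]'

```text
time: 6.25
ee_pos: [0.5585, -0.1013, 0.2173]
eef_rot: [0.76, 0.649, -0.0, 0.0]
ft_force: [0.7, 0.8, -1.7]
width: 0.027
grip_force: 40.0
```

Run:
```python
from h import *
np.set_printoptions(precision=4,suppress=True)
a=save("top","t1")[100:250,220:400];b=save("side","s1")[80:240,160:350]
for cam in("side","top"):
  for l in("rod_blue_grip","mould_yellow_mouth"):
    for d in r.spot_point(l,cam): print(cam,l,round(d["conf"],2),w(cam,d["at"]))
cv2.imwrite("pics/s1c.png",cv2.resize(b,None,fx=3.7,fy=3.7,interpolation=cv2.INTER_CUBIC)[:,:,::-1])
s=r.read_state();print(s["ee_pos"],s["eef_rot"],s["ft_force"],s["width"])
```

```text
side rod_blue_grip 0.89 [ 0.4557 -0.2605  0.0782]
side rod_blue_grip 0.6 [ 0.5579 -0.0983  0.2303]
side mould_yellow_mouth 0.91 [ 0.5607 -0.1008  0.1156]
top mould_yellow_mouth 0.91 [ 0.5619 -0.0981  0.1119]
[ 0.5589 -0.1001  0.2176] [0.7599 0.65   0.     0.0001] [-0.6952  0.9445 -0.7967] 0.027073999549864863
```

View pics/s1c.png

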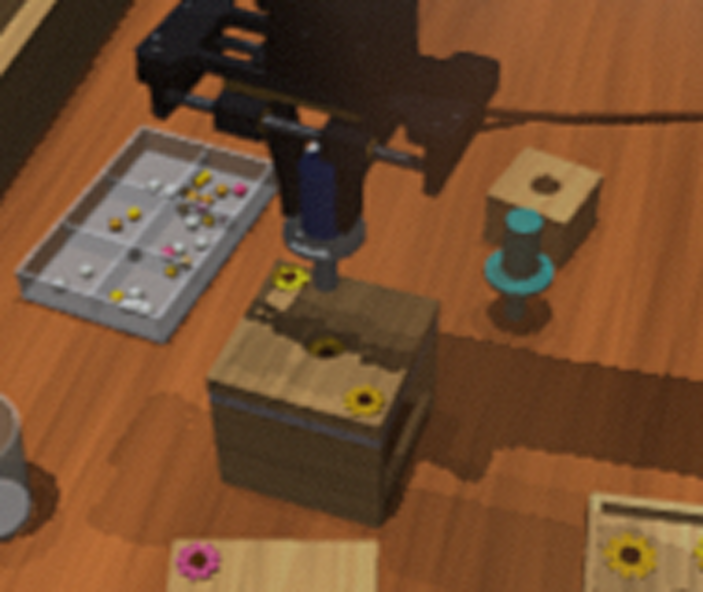

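The side view shows the rod hanging upright, with its tip at crop (326,285) directly above the hole at (326,348). I'll lower it in.

Request:
arm_command --xyz '[[0, 0, -0.01], [0, 0, -0.022], [0, 0, -0.033], [0, 0, -0.04], [0, 0, -0.045], [0, 0, -0.049], [0, 0, -0.053], [0, 0, -0.055], [0, 0, -0.055]]' --rot '[[0, 0, 0], [0, 0, 0], [0, 0, 0], [0, 0, 0], [0, 0, 0], [0, 0, 0], [0, 0, 0], [0, 0, 0], [0, 0, 0]]' --squeeze 55

```text
time: 7.3
ee_pos: [0.5589, -0.0997, 0.1623]
eef_rot: [0.76, 0.65, -0.0, -0.0]
ft_force: [-0.2, -0.0, -0.9]
width: 0.0267
grip_force: 55.0
```

Request:
arm_command --xyz '[[0, 0, -0.003], [0, 0, -0.006], [0, 0, -0.009], [0, 0, -0.012], [0, 0, -0.015], [0, 0, -0.018], [0, 0, -0.021], [0, 0, -0.024], [0, 0, -0.027], [0, 0, -0.03], [0, 0, -0.03], [0, 0, -0.03]]' --rot '[[0, 0, 0], [0, 0, 0], [0, 0, 0], [0, 0, 0], [0, 0, 0], [0, 0, 0], [0, 0, 0], [0, 0, 0], [0, 0, 0], [0, 0, 0], [0, 0, 0], [0, 0, 0]]'

```text
time: 8.3
ee_pos: [0.5588, -0.0997, 0.1323]
eef_rot: [0.76, 0.65, -0.0, -0.0]
ft_force: [0.6, -0.3, -1.8]
width: 0.027
grip_force: 55.0
```

Request:
arm_command --xyz '[[0, 0, -0.001], [0, 0, -0.002], [0, 0, -0.003], [0, 0, -0.004], [0, 0, -0.005], [0, 0, -0.006], [0, 0, -0.006]]' --rot '[[0, 0, 0], [0, 0, 0], [0, 0, 0], [0, 0, 0], [0, 0, 0], [0, 0, 0], [0, 0, 0]]'

```text
time: 8.88
ee_pos: [0.559, -0.0998, 0.1275]
eef_rot: [0.76, 0.65, -0.0, 0.0]
ft_force: [-3.8, -0.4, 7.4]
width: 0.0269
grip_force: 55.0
```

Run:
```python
from h import *
np.set_printoptions(precision=4,suppress=True)
b=save("side","s2")[80:240,160:350]
for l in("rod_blue_grip","puck_yellow"):
    for d in r.spot_point(l,"side"): print(l,round(d["conf"],2),w("side",d["at"]))
cv2.imwrite("pics/s2c.png",cv2.resize(b,None,fx=3.7,fy=3.7,interpolation=cv2.INTER_CUBIC)[:,:,::-1])
s=r.read_state();print(s["ee_pos"],s["ft_force"],s["torque"],s["width"])
```

```text
rod_blue_grip 0.74 [ 0.5573 -0.0972  0.1402]
rod_blue_grip 0.59 [ 0.4577 -0.2615  0.0759]
[ 0.559  -0.0998  0.1275] [-4.4328 -0.1298  7.6791] [0.0732 0.982  0.0006] 0.026788736393891857
```

View pics/s2c.png

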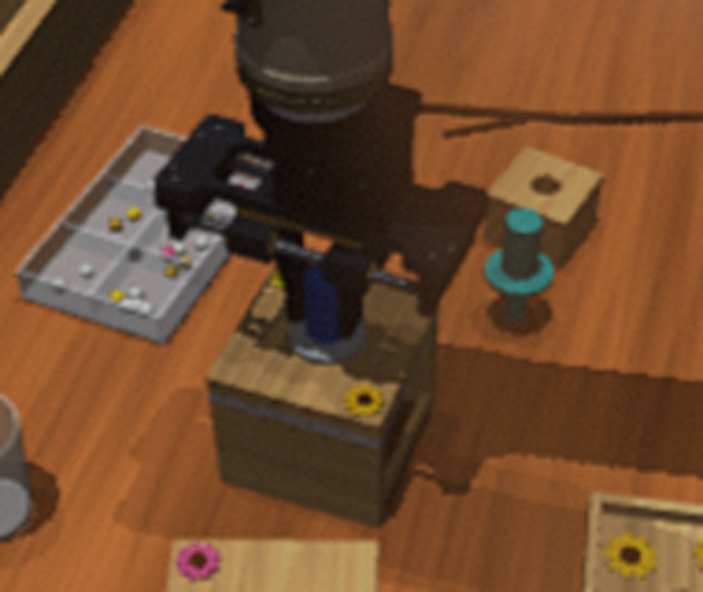

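The flange sits flat on the mould top at crop (326,345), and contact is felt. I'll release and retreat.

Request:
arm_command --xyz '[[0, 0, 0.001], [0, 0, 0.001], [0, 0, 0.001], [0, 0, 0.001], [0, 0, 0.001], [0, 0, 0.001], [0, 0, 0.001], [0, 0, 0.001], [0, 0, 0.001], [0, 0, 0.001], [0, 0, 0.001], [0, 0, 0.001]]' --rot '[[0, 0, 0], [0, 0, 0], [0, 0, 0], [0, 0, 0], [0, 0, 0], [0, 0, 0], [0, 0, 0], [0, 0, 0], [0, 0, 0], [0, 0, 0], [0, 0, 0], [0, 0, 0]]' --grip 1

```text
time: 10.03
ee_pos: [0.559, -0.0998, 0.1276]
eef_rot: [0.76, 0.65, 0.0, 0.0]
ft_force: [0.3, 0.6, 0.3]
width: 0.0862
grip_force: 0.0
```

Request:
arm_command --xyz '[[0, 0, 0.005], [0, 0, 0.015], [0, 0, 0.03], [0, 0, 0.05], [0, 0, 0.07], [0, 0, 0.09], [0, 0, 0.11], [-0.01, -0.01, 0.12], [-0.03, -0.03, 0.12], [-0.05, -0.06, 0.12], [-0.07, -0.09, 0.12], [-0.09, -0.12, 0.12], [-0.1, -0.15, 0.12], [-0.1, -0.18, 0.12], [-0.1, -0.2, 0.12], [-0.1, -0.2, 0.12], [-0.1, -0.2, 0.12]]' --rot '[[0, 0, 0], [0, 0, 0], [0, 0, 0], [0, 0, 0], [0, 0, 0], [0, 0, 0], [0, 0, 0], [0, 0, 0], [0, 0, 0], [0, 0, 0], [0, 0, 0], [0, 0, 0], [0, 0, 0], [0, 0, 0], [0, 0, 0], [0, 0, 0], [0, 0, 0]]'

```text
time: 11.45
ee_pos: [0.4588, -0.3005, 0.2482]
eef_rot: [0.76, 0.65, 0.0, 0.0]
ft_force: [1.0, 0.5, 0.2]
width: 0.0869
grip_force: 0.0
```

Run:
```python
from h import *
np.set_printoptions(precision=4,suppress=True)
a=save("top","t3")[140:250,180:360];b=save("side","s3")[130:230,190:340]
for c in("side","top"):
  for l in("rod_blue_grip","puck_yellow","puck_pink"):
    for d in r.spot_point(l,c): print(c,l,round(d["conf"],2),w(c,d["at"]))
R=lambda i:cv2.resize(i,(500,300),interpolation=cv2.INTER_CUBIC)
cv2.imwrite("pics/c3.png",np.vstack([R(a),R(b)])[:,:,::-1])
s=r.read_state();print(s["time"],s["ee_pos"],s["ft_force"],s["width"])
```

```text
side rod_blue_grip 0.92 [ 0.4575 -0.2617  0.0768]
side rod_blue_grip 0.89 [ 0.5549 -0.0983  0.1402]
side puck_pink 0.66 [0.5239 0.1268 0.0863]
top rod_blue_grip 0.87 [ 0.56   -0.103   0.1426]
top rod_blue_grip 0.85 [ 0.4528 -0.2588  0.076 ]
11.85 [ 0.4592 -0.2992  0.2478] [-0.2338  0.1121 -0.3861] 0.08701921306844258
```

View pics/c3.png

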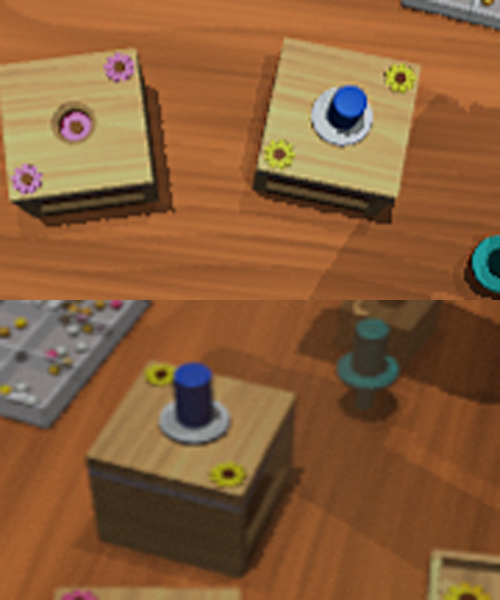

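The rod stands upright with its flange flat on the yellow mould (top panel 345,105; side panel 195,400). The pink puck is still seated at (76,124), and the gripper is clear. The rod tip went about 30 mm past where the puck's top was, well beyond the 12 mm needed to free it, so I'm handing in.

```bash
python3 -c "
from bench import r
print(r.close_job())"
```

```text
the job is handed in; nothing more can be done
None
```

The job is handed in: the blue rod stands upright and fully home in the yellow mould, and the pink puck is still in its seat; I couldn't see the yellow puck in the tray, but the rod pushed about 30 mm past its starting top, against the 12 mm needed to free it.

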